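# Pull a proof and prise the press open

### The job

Pull the proof press's lever all the way to its stop, hold it there for a second, and ease it slowly all the way back to rest without letting it spring back. Then take the ink knife, lift the press's cover with the blade alone (keep hand and arm off the cover) and swing it up until it stands upright or nearly so, by itself, and lay the knife flat back on the ink slab. Do not disturb the other things on the table.

Things in the scene. Friction and masses are not known exactly. Their poses are not given: they have to be found in the camera images.
- press: Bench proof press, grey, bolted down: base 180 x 200 mm, 67 mm tall. Origin on the table below the cover's centre; its -x faces the robot (cover's free edge), the hinge is at +x, the lever on its -y side.
- lever (a joint): Pull lever on the press's -y side, a 14 mm rod 170 mm long with a crosswise grip; 0 = at rest (leaning 0.3 rad to the press's +x from upright), grows as the grip is pulled towards the press's -x and down; stop at 1.0. A spring drives it back to 0: 5 N at the grip at rest, 13 N at the stop; it snaps back if let go.
- lever_grip (a point): Middle of the lever's grip: a black round bar 24 mm thick, 100 mm long, parallel to the press's y, about 217 mm above the table at rest. Nothing stands above or beside it; the rod joins its inner (press's +y) end. It moves on an arc of radius 170 mm.
- lever_pivot (a point): Point on the lever's turning axis (parallel to the press's y), in the plane of lever_grip's arc, 55 mm above the table.
- cover (a joint): Hinged cover of the press, a light metal panel 150 (x) x 180 (y) x 8 mm, 0.2 kg, no handle; 0 = shut, grows as its free edge lifts; 1.57 = upright, stop at 1.9. A stiff hinge: about 2 N at the free edge lifts it, and it stays where left beyond about 0.7 rad.
- cover_lip (a point): Middle of the cover's free edge, on its underside, 71.5 mm above the table when shut. Under the edge is an open slot 30 mm deep, 29 mm high over a step 42 mm above the table, open along the whole width.
- cover_hinge (a point): Middle of the cover's hinge line (parallel to the press's y), 150 mm from cover_lip, 75.5 mm above the table.
- slab: Ink slab, dark slate, fixed, 280 (x) x 160 (y) x 12 mm. Origin at the centre of its underside.
- knife: Ink knife, 200 mm long, 0.11 kg, lying flat on the slab: wooden handle 95 x 26 x 26 mm, then a stiff steel blade 32 mm wide, 3 mm thick. x runs from handle to blade tip. Origin on the handle's underside, 25 mm behind the handle's blade end; the handle reaches from -70 to +25 mm along x. Centre of mass about 20 mm ahead of the origin.
- knife_grip (a point): Place to grip the handle, in its middle height, 13 mm above the knife's origin; axes as the knife.
- knife_tip (a point): Middle of the blade's tip edge, 130 mm ahead of knife_grip along the knife's x, at the same height (mid thickness of the blade).
- spirit: Bystander: tall bottle 72 mm across, 200 mm tall. Origin on its underside.
- tin_a: Bystander: upright tin 84 mm across, 75 mm tall. Origin on its underside.
- tin_b: Bystander: upright tin 72 mm across, 60 mm tall. Origin on its underside.
- carton: Bystander: closed white carton 60 x 160 x 45 mm. Origin on its underside.
- jar: Bystander: closed jar 66 mm across, 90 mm tall. Origin on its underside.
- brayer: Bystander: ink roller: rubber roll 110 mm wide, 44 mm thick, with a wooden handle along its -x, 165 mm long in all. Origin on its underside.
- cork_block: Bystander: cork block 100 x 60 x 30 mm. Origin on its underside.
Mind the look-alikes: they are no part of the job. Of the things like the knife, leave any that is pink; of the rest the larger one is meant.

How it is judged (in metres and radians):
On the way, in this order (a step that is already met when the one before it is completed fails the run):
1. the lever is pulled to its stop and held there for a second (value of joint lever above 0.94 rad), for 0.9 s.
2. the lever is back at rest (value of joint lever below 0.06 rad), for 0.2 s.
3. the knife lifts the cover (value of joint cover above 0.12 rad and contact force between knife and cover above 0.2 N), for 0.1 s.
4. the cover stands open (value of joint cover above 1.2 rad), for 0.2 s.
At the end, for the whole second after the job is handed in: The lever is at rest (within 0.06 rad), the cover stands open by itself (more than 1.2 rad), and the knife lies flat (within 0.15 rad) and still on the ink slab, its grip point within the slab's outline (value of joint lever below 0.06 rad and value of joint cover above 1.2 rad and x of knife_grip in the frame of slab between -0.14 and 0.14 m and y of knife_grip in the frame of slab between -0.08 and 0.08 m and z of knife_grip in the frame of slab below 0.032 m and angle between knife_grip's own z axis and vertical below 0.15 rad and linear speed of knife below 0.02 m/s); the robot touches nothing.
It fails at once if the lever springs back faster than 1.2 rad/s (beyond its last 0.15 rad) (value of joint lever above 0.15 rad and velocity of joint lever below -1.2 rad/s).
It fails at once if the hand or arm pushes on the cover (contact force between any of the fingers, the arm and cover above 1 N).
It fails at once if another thing on the table is moved more than 30 mm (distance of any of spirit, tin_a, tin_b, carton, jar, brayer, cork_block from where it was at the start of the episode above 0.03 m).
It also fails if it takes over 72 s, if anything falls off the work surface, if the arm or the gripper's body presses on something with over 40 N, if the wrist force passes 120 N, or if a joint passes its speed limit or range.

### The arm

A 6-joint arm with a two-finger parallel gripper is mounted at the origin on the work surface. World frame = base frame: x ahead of the robot, y to its left, z up, the work surface at z = 0. Lengths are in m, angles in degrees, forces in N, time in s.
With the tool pointing down it reaches from about 0.3 to 0.75 m from the base axis. Payload 8.5 kg.
Tool frame: the origin (TCP) lies on the centre line of the jaws, within the pads' length; the fingertips stand 19 mm ahead of it and the grasp point (between the pads) is the TCP (env.tcp_to_tips is the z of the fingertips in the tool frame, in m); z points along the fingers, y is the line along which they close (so a half turn about z gives the same grasp; the last joint's range is limited). The gripper opens to 85 mm and grips with 20 to 120 N. Pads are 22 mm wide; open, the fingers measure 114 mm over their backs; the gripper's body (76 mm by 85 mm) begins 54 mm behind the grasp point. The pads swing forward as they close: fully open they stand 13 mm farther back than shut.
Start: joints at [54.7, 21.807, 74.336, -0, 83.858, -12.336], TCP at [0.215, 0.506, 0.25] pointing down, gripper open.
Joint ranges: [-178.18, 178.18], [-50.72, 133.34], [12.68, 142.11], [-81.47, 261.47], [9.98, 163.14], [-165.26, 165.26]. Speed limits (degrees/s): [136.94, 136.94, 180, 180, 180, 180].

### API

Orientations are given as a 3x3 rotation matrix whose columns are the frame's x, y, z axes.
In Python, from rig import env gives the robot as it stands.
- The arm moves only by the tool servo_tool, never from a script. Its argument "steps" is a list of rows, each an object of numbers: "tx", "ty", "tz": the shift along the world's x, y, z in cm; "yaw": the turn about the world's z in degrees; "claw": the finger opening in cm, from 0 to 8.54. In form: [{"tx": .., "ty": .., "tz": .., "yaw": .., "claw": ..}, ...]. A call has 1 to 20 rows; each row shifts and turns the commanded pose from where the row before left it; what a row does not reach is not made up. A row lasts 1/10 s, in which the tool goes at most 50 mm and 8.59 degrees, less where a joint would pass 70% of its speed; a pose out of reach is approached as far as the arm can. A call with a gripper value outside its range is refused whole. The fingers move at their own pace and stop on an object; "newtons" is the grip in N (left out, the last holds). Time passes only in rows, so rows that do not move let the fingers close. It gives the time, the measured TCP pose, the force, the opening and the grip force at its end, in the units of the state.
- env.observe(): the state, without advancing time (a new reading comes with each control period).
- env.get_image(name): name is "scene" or "top"; returns (picture, depth): 384x512x3 uint8, red, green, blue; 384x512 float32, m along the optical axis (not along the pixel's ray), 0 where there is no reading.
- env.camera_model(name): a dict with "fovy" (degrees; the focal length in pixels is half the picture's height over the tangent of half this angle, whatever the lens; pixels are square), "cx", "cy" (the principal point, pixels), "T" (4x4, takes a point from camera to world coordinates). Camera axes: x right, y down, z forward; pixel columns grow to the right and rows downward; lengths in m; the calibration is good to about 2 mm. A picture is of the moment at which its call begins. camera_model takes no time and is no camera call.
- env.close_job(): hands the job in; it is judged then, once.
The state is a dict: "time_s": time; "q": joint angles; "qvel": joint speeds; "joint_efforts": joint torques, N m; "position": TCP position; "tool_rot": TCP orientation; "ft_force": force on the tool from outside, world axes, zero at the start; "wrist_torque": the same for the moment, N m; "grip_width": finger opening in m; "gripper_force": force on a finger pad.
Only numpy, scipy, OpenCV 4.12 (cv2) and the standard library are available. Lean on these libraries where they do the work, as an engineer would, in place of code of your own. Each camera call takes 0.05 s, during which the arm holds its last target. There are 200 camera calls.

## Working session

There is one attempt and no reset: what is moved stays moved. The work goes in short steps, Python scripts to look and compute and a tool call to move; the robot and the scene stay as the last step left them, time stands still between calls to the robot, and variables do not carry over. Pictures are saved under pics/ and viewed, at most 10 in all, crops included, and the job is handed in when it is done.

Besides the shell and the picture viewer there is one more tool, called as name(argument=value, ...) on one line, values as JSON. servo_tool: Moves the arm, as the interface text tells. Its arguments: {"type":"object","properties":{"steps":{"type":"array"},"newtons":{"type":"number"}},"required":["steps"]}

```bash
ls; mkdir -p pics; python3 - <<'E'
from rig import env
import cv2,numpy as np
for n in("scene","top"):
    p,d=env.get_image(n); cv2.imwrite(f"pics/{n}0.png",p[:,:,::-1]); np.savez(f"{n}0.npz",p=p,d=d)
    m=env.camera_model(n); print(n,m["fovy"],m["cx"],m["cy"],np.round(m["T"],3).tolist())
print(env.observe(), env.tcp_to_tips)
E
```

```text
pics
scene 48.3391204223265 262.0870233323068 186.27099705639955 [[0.808, 0.433, -0.4, 1.084], [0.59, -0.603, 0.537, -0.823], [-0.009, -0.67, -0.742, 1.271], [0.0, 0.0, 0.0, 1.0]]
top 55.124838297348575 256.04761900220126 190.89922530861062 [[-0.005, -0.999, 0.047, 0.434], [-1.0, 0.004, -0.019, 0.008], [0.019, -0.047, -0.999, 1.159], [0.0, 0.0, 0.0, 1.0]]
{'time_s': 0.1, 'q': array([ 5.47003810e+01,  2.18393389e+01,  7.43804316e+01, -1.83992949e-03,
        8.38571012e+01, -1.23368887e+01]), 'qvel': array([ 0.03401908, -0.05977545, -0.19115653,  0.0326505 , -0.00348314,
        0.05215957]), 'joint_efforts': array([ 4.63902194e-03, -4.49218404e+01, -2.31657869e+01, -9.41959411e-05,
        3.65053536e-03,  3.50440146e-06]), 'position': array([0.2144508 , 0.50621001, 0.24975267]), 'tool_rot': array([[-9.20760074e-01,  3.90128599e-01, -7.49225259e-04],
       [ 3.90129235e-01,  9.20759437e-01, -1.11343734e-03],
       [ 2.55472476e-04, -1.31750333e-03, -9.99999099e-01]]), 'ft_force': array([ 1.15232499, -0.91563707, -0.28815958]), 'wrist_torque': array([-0.00911044,  0.00742543,  0.03847541]), 'gripper_force': 0.0, 'grip_width': 0.08518659614248433} 0.019
```

View pics/scene0.png

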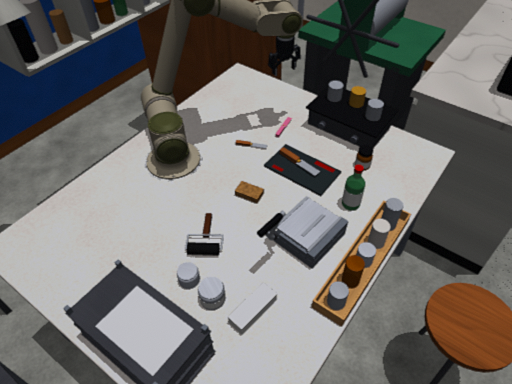

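View pics/top0.png

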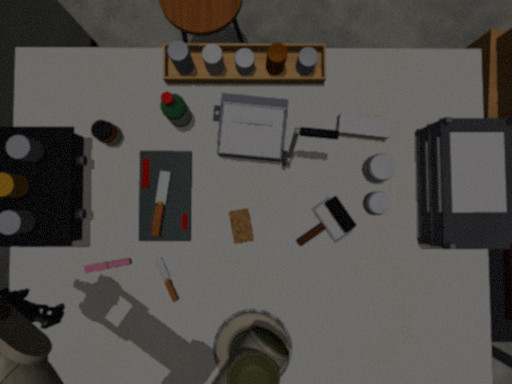

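The views show three knife-like things, with these top-view pixels:
- a brown-handled knife on the slab at (161,203)
- a smaller brown-handled one on the table at (168,280)
- a pink one at (108,264)

The one on the slab fits: it isn't pink and is the larger of the two brown ones. The press is at (253,127) and the lever grip at (320,133).

```bash
cat > h.py <<'E'
import numpy as np,cv2
from rig import env
def cloud(n,d):
    m=env.camera_model(n);h,w=d.shape;f=h/2/np.tan(np.radians(m["fovy"]/2))
    v,u=np.mgrid[:h,:w]
    P=np.stack([(u-m["cx"])*d/f,(v-m["cy"])*d/f,d],-1)
    P=P@m["T"][:3,:3].T+m["T"][:3,3]; P[d<=0]=np.nan
    return P
def rect(pts):
    (c,s,a)=cv2.minAreaRect(np.float32(pts)*1000); return np.round(c,1),np.round(s,1),round(a,1)
E
python3 - <<'E'
from h import *
im={}
for n in("scene","top"):
    z=np.load(n+"0.npz");p,P=z["p"],cloud(n,z["d"]);im[n]=p
    hsv=cv2.cvtColor(p,cv2.COLOR_RGB2HSV).astype(int);X,Y,Z=P[...,0],P[...,1],P[...,2]
    def rep(t,m):
        k,l,s,_=cv2.connectedComponentsWithStats(m.astype(np.uint8))
        if k<2: return print(n,t,"none")
        m=l==1+np.argmax(s[1:,4]); q=P[m]; print(n,t,m.sum(),*rect(q[:,:2]),"z",np.round(np.nanpercentile(q[:,2],[5,50,95]),4)); return m
    win=lambda x0,x1,y0,y1,z0,z1:(X>x0)&(X<x1)&(Y>y0)&(Y<y1)&(Z>z0)&(Z<z1)
    rep("table",win(.1,.8,-.5,.5,-.02,.006))
    rep("cover",win(.45,.8,-.15,.15,.073,.09))
    rep("press",win(.45,.8,-.15,.2,.05,.09))
    rep("grip",win(.4,.8,-.3,0,.17,.26))
    rep("lever",win(.4,.8,-.3,-.0,.10,.26))
    rep("slab",win(.25,.65,.1,.4,.007,.05))
    wood=(hsv[...,0]<18)&(hsv[...,1]>110)&(hsv[...,2]>50)
    rep("handle",wood&win(.25,.65,.1,.4,.022,.06))
    rep("handle_s",wood&win(.1,.3,.1,.4,.005,.06))
    bl=(hsv[...,1]<60)&(hsv[...,2]>90)
    rep("blade",bl&win(.25,.65,.12,.36,.015,.05))
    rep("spirit",win(.5,.8,.1,.3,.08,.25))
    rep("cork",win(.3,.5,-.05,.15,.015,.05))
    rep("brayer",win(.2,.5,-.35,-.05,.015,.07))
    if n=="scene": c1=p[140:280,220:370]
    else: c2=p[70:290,80:400]
cv2.imwrite("pics/crop1.png",np.vstack([cv2.resize(c2,(640,440),interpolation=2)])[:,:,::-1])
cv2.imwrite("pics/crop2.png",cv2.resize(c1,(600,560),interpolation=2)[:,:,::-1])
E
```

```text
scene table 27936 [450.   0.] [999.8 700. ] 90.0 z [-0.0052 -0.0004  0.0041]
scene cover 2139 [680.9  -5.3] [199.4 182.1] 84.3 z [0.0744 0.0788 0.0835]
scene press 2565 [681.4  -3.5] [204.5 184.1] 83.5 z [0.0613 0.078  0.0833]
scene grip 266 [ 630.9 -168.2] [115.7  26.2] 85.0 z [0.212  0.2253 0.2312]
scene lever 296 [ 629.2 -168.4] [ 47.7 113.9] 9.0 z [0.1281 0.2246 0.2311]
scene slab 1804 [478.4 270.6] [173.2 282.4] 89.7 z [0.0081 0.0124 0.034 ]
scene handle 106 [402.1 285.1] [31.1 94.8] 78.8 z [0.0312 0.037  0.0424]
scene handle_s 41 [186.2 247.8] [67.4 17.9] 18.0 z [0.0136 0.017  0.0225]
scene blade 144 [501.5 273. ] [ 39.8 100.5] 75.7 z [0.0205 0.025  0.0305]
scene spirit 479 [734.6 212.3] [69.9 55.4] 34.6 z [0.085  0.133  0.1986]
scene cork 355 [383.   31.9] [105.4  68.7] 8.3 z [0.0193 0.0288 0.0341]
scene brayer 646 [ 377.8 -219. ] [130.5 186.6] 35.1 z [0.0192 0.0289 0.0454]
top table 54704 [450.   0.] [999.9 699.9] 90.0 z [-0.0035  0.0001  0.0037]
top cover 3672 [680.6  -2.1] [199.2 180.6] 84.5 z [0.0753 0.0797 0.0838]
top press 4042 [670.5 -12.9] [223.9 198.7] 84.4 z [0.0686 0.0795 0.0836]
top grip 439 [ 627.9 -165.6] [ 30.6 115.2] 0.5 z [0.1904 0.2265 0.2305]
top lever 501 [ 617.2 -164.3] [ 52.6 118. ] 0.9 z [0.1286 0.2257 0.2304]
top slab 4634 [476.6 269.7] [161.1 280.1] 89.7 z [0.0091 0.0129 0.0354]
top handle 242 [400.1 288.6] [24.5 94.3] 81.0 z [0.0342 0.0382 0.0413]
top handle_s 112 [184.9 247.4] [63.8 16.6] 25.1 z [0.0152 0.0185 0.0224]
top blade 282 [501.6 273.9] [28.9 93.5] 82.1 z [0.0237 0.0272 0.0305]
top spirit 643 [723.2 220.8] [62.9 70.6] 37.7 z [0.0922 0.1394 0.2015]
top cork 641 [382.   33.2] [99.7 59.9] 9.2 z [0.0263 0.0299 0.0338]
top brayer 923 [ 377.5 -216.8] [129.6 181. ] 34.1 z [0.0207 0.0303 0.0449]
```

View pics/crop1.png

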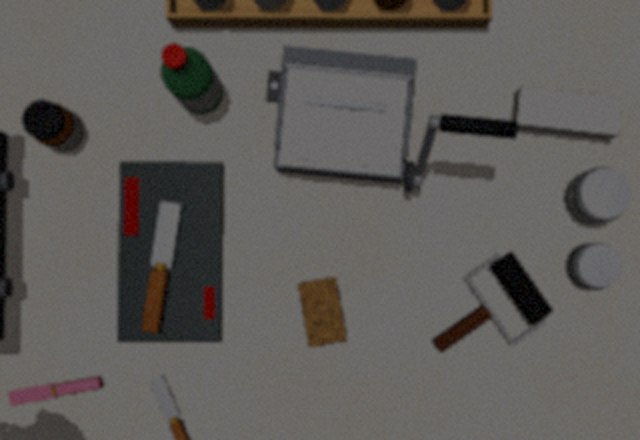

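View pics/crop2.png

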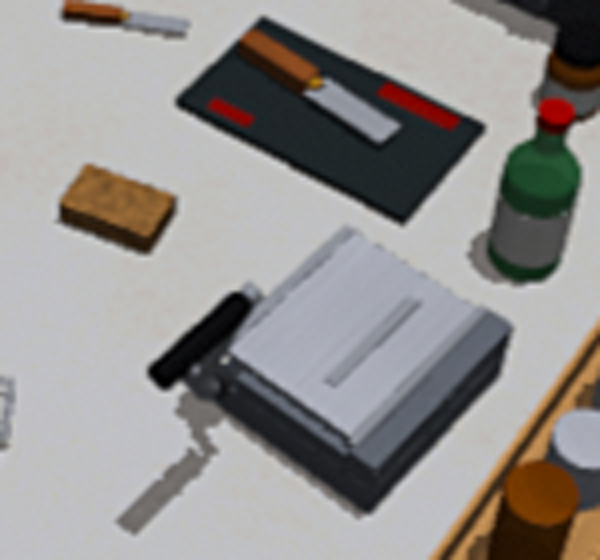

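The crops confirm the target: the large brown-handled knife lies on the slab, and the small brown one and the pink one lie off it. The press's free edge faces the robot, and the lever grip is clear.

Press yaw is about -5.5°, the lip is near (591, 6) mm, and the lever grip is at (629, -167, 217) mm. The heights match the text. First I move above the grip.

servo_tool(steps=[{"tx": 2.08, "ty": -3.4, "tz": 0.25, "yaw": -3.625, "claw": 6}, {"tx": 2.08, "ty": -3.4, "tz": 0.25, "yaw": -3.625, "claw": 6}, {"tx": 2.08, "ty": -3.4, "tz": 0.25, "yaw": -3.625, "claw": 6}, {"tx": 2.08, "ty": -3.4, "tz": 0.25, "yaw": -3.625, "claw": 6}, {"tx": 2.08, "ty": -3.4, "tz": 0.25, "yaw": -3.625, "claw": 6}, {"tx": 2.08, "ty": -3.4, "tz": 0.25, "yaw": -3.625, "claw": 6}, {"tx": 2.08, "ty": -3.4, "tz": 0.25, "yaw": -3.625, "claw": 6}, {"tx": 2.08, "ty": -3.4, "tz": 0.25, "yaw": -3.625, "claw": 6}, {"tx": 2.08, "ty": -3.4, "tz": 0.25, "yaw": -3.625, "claw": 6}, {"tx": 2.08, "ty": -3.4, "tz": 0.25, "yaw": -3.625, "claw": 6}, {"tx": 2.08, "ty": -3.4, "tz": 0.25, "yaw": -3.625, "claw": 6}, {"tx": 2.08, "ty": -3.4, "tz": 0.25, "yaw": -3.625, "claw": 6}, {"tx": 2.08, "ty": -3.4, "tz": 0.25, "yaw": -3.625, "claw": 6}, {"tx": 2.08, "ty": -3.4, "tz": 0.25, "yaw": -3.625, "claw": 6}, {"tx": 2.08, "ty": -3.4, "tz": 0.25, "yaw": -3.625, "claw": 6}, {"tx": 2.08, "ty": -3.4, "tz": 0.25, "yaw": -3.625, "claw": 6}, {"tx": 2.08, "ty": -3.4, "tz": 0.25, "yaw": -3.625, "claw": 6}, {"tx": 2.08, "ty": -3.4, "tz": 0.25, "yaw": -3.625, "claw": 6}, {"tx": 2.08, "ty": -3.4, "tz": 0.25, "yaw": -3.625, "claw": 6}, {"tx": 2.08, "ty": -3.4, "tz": 0.25, "yaw": -3.625, "claw": 6}], newtons=20)

```text
time_s: 2.1
position: [0.6311, -0.1751, 0.3]
tool_rot: [[0.098, 0.995, -0.001], [0.995, -0.098, 0.0], [0.0, -0.001, -1.0]]
ft_force: [0.4, -0.2, -0.2]
grip_width: 0.0598
gripper_force: 0.0
```

```bash
python3 - <<'E'
from h import *
# arc displacements (cm) for lever pull, 16 rows 0..1.0
a=np.linspace(0,1.0,17);f=.3-a
x=17*(np.sin(f)-np.sin(.3));z=17*(np.cos(f)-np.cos(.3))
d=np.radians(-5.5)
print(np.round(np.diff(np.c_[x*np.cos(d),x*np.sin(d),z],axis=0),2).tolist())
# black grip, lip profile
zz=np.load("top0.npz");P=cloud("top",zz["d"]);p=zz["p"]
X,Y,Z=P[...,0],P[...,1],P[...,2]
m=(Z>.2)&(X>.55)&(X<.7)&(Y<-.1)&(p.max(-1)<60);print(rect(P[m][:,:2]),m.sum(),p[(Z>.2)&(X>.55)&(X<.7)&(Y<-.1)].mean(0))
R=np.array([[np.cos(d),-np.sin(d)],[np.sin(d),np.cos(d)]])
q=(P[...,:2]-[.6807,-.003])@R
for y in(-.06,-.03,.03,.06):
    s=(abs(q[...,1]-y)<.006)&(abs(q[...,0])<.12)
    o=np.argsort(q[s][:,0]);print(y,[(round(1000*a),round(1000*b)) for a,b in zip(q[s][o,0],Z[s][o]) if a<-.06 or a>.05][::2])
E
```

```text
[[-1.02, 0.1, 0.28], [-1.04, 0.1, 0.22], [-1.05, 0.1, 0.15], [-1.05, 0.1, 0.09], [-1.06, 0.1, 0.02], [-1.06, 0.1, -0.05], [-1.05, 0.1, -0.11], [-1.04, 0.1, -0.18], [-1.03, 0.1, -0.24], [-1.01, 0.1, -0.31], [-0.99, 0.1, -0.37], [-0.97, 0.09, -0.43], [-0.94, 0.09, -0.49], [-0.9, 0.09, -0.55], [-0.87, 0.08, -0.61], [-0.83, 0.08, -0.66]]
(array([ 627.6, -166.6]), array([114.2,  21.7]), 85.4) 342 [27.27093596 27.20197044 27.33251232]
-0.06 [(-118, 1), (-118, 1), (-115, 3), (-112, -1), (-112, 3), (-109, 2), (-108, 1), (-106, 0), (-105, -1), (-103, 1), (-102, 0), (-100, 5), (-99, 3), (-97, 5), (-96, 0), (-93, 1), (-93, 2), (-90, 34), (-90, 31), (-90, 8), (-90, 77), (-90, 2), (-90, 72), (-89, 84), (-88, 38), (-88, 80), (-88, 81), (-86, 82), (-86, 40), (-85, 83), (-83, 86), (-81, 78), (-80, 83), (-79, 79), (-76, 79), (-76, 79), (-73, 83), (-72, 78), (-70, 80), (-70, 75), (-67, 78), (-67, 78), (-65, 79), (-63, 77), (-62, 80), (-61, 78), (50, 79), (52, 75), (52, 82), (53, 81), (56, 80), (57, 76), (59, 80), (60, 79), (62, 82), (62, 81), (65, 77), (66, 76), (69, 77), (69, 78), (71, 80), (72, 75),
[... 1880 characters left out ...]
, 0), (-107, 1), (-104, 1), (-103, -1), (-101, 0), (-98, 3), (-97, 1), (-95, 2), (-94, 1), (-91, -4), (-90, 79), (-90, 13), (-90, 79), (-90, 12), (-89, 35), (-89, 29), (-88, 43), (-88, 43), (-88, 42), (-87, 40), (-85, 80), (-84, 81), (-82, 81), (-82, 83), (-79, 85), (-79, 82), (-76, 79), (-75, 78), (-72, 77), (-72, 76), (-70, 81), (-69, 76), (-67, 82), (-66, 79), (-63, 78), (-63, 79), (-60, 79), (50, 81), (52, 78), (54, 77), (54, 78), (56, 79), (57, 81), (59, 80), (60, 79), (62, 83), (63, 80), (66, 78), (67, 75), (69, 78), (70, 76), (72, 75), (73, 77), (76, 74), (76, 75), (77, 80), (78, 77), (80, 81), (82, 75), (84, 78), (85, 76), (87, 78), (88, 78), (115, 0), (116, -2), (118, 2), (119, -2)]
```

servo_tool(steps=[{"tx": -0.3, "tz": -2}, {"tz": -2}, {"tz": -2}, {"tz": -2.2}, {"claw": 2.0}, {"claw": 2.0}, {"claw": 2.0}, {"claw": 2.0}, {"claw": 2.0}, {"claw": 2.0}], newtons=20)

```text
invalid input at $.steps[0]: expected keys tx, ty, tz, yaw, claw
```

servo_tool(steps=[{"tx": -0.3, "ty": 0, "tz": -2, "yaw": 0, "claw": 6}, {"tx": 0, "ty": 0, "tz": -2, "yaw": 0, "claw": 6}, {"tx": 0, "ty": 0, "tz": -2, "yaw": 0, "claw": 6}, {"tx": 0, "ty": 0, "tz": -2.2, "yaw": 0, "claw": 6}, {"tx": 0, "ty": 0, "tz": 0, "yaw": 0, "claw": 2}, {"tx": 0, "ty": 0, "tz": 0, "yaw": 0, "claw": 2}, {"tx": 0, "ty": 0, "tz": 0, "yaw": 0, "claw": 2}, {"tx": 0, "ty": 0, "tz": 0, "yaw": 0, "claw": 2}, {"tx": 0, "ty": 0, "tz": 0, "yaw": 0, "claw": 2}, {"tx": 0, "ty": 0, "tz": 0, "yaw": 0, "claw": 2}], newtons=20)

```text
time_s: 3.1
position: [0.6274, -0.1737, 0.2195]
tool_rot: [[0.095, 0.995, 0.0], [0.995, -0.095, -0.001], [-0.001, 0.001, -1.0]]
ft_force: [-5.0, -0.1, 3.4]
grip_width: 0.0231
gripper_force: 21.2
```

servo_tool(steps=[{"tx": -1.02, "ty": 0.1, "tz": 0.28, "yaw": 0, "claw": 2}, {"tx": -1.04, "ty": 0.1, "tz": 0.22, "yaw": 0, "claw": 2}, {"tx": -1.05, "ty": 0.1, "tz": 0.15, "yaw": 0, "claw": 2}, {"tx": -1.05, "ty": 0.1, "tz": 0.09, "yaw": 0, "claw": 2}, {"tx": -1.06, "ty": 0.1, "tz": 0.02, "yaw": 0, "claw": 2}, {"tx": -1.06, "ty": 0.1, "tz": -0.05, "yaw": 0, "claw": 2}, {"tx": -1.05, "ty": 0.1, "tz": -0.11, "yaw": 0, "claw": 2}, {"tx": -1.04, "ty": 0.1, "tz": -0.18, "yaw": 0, "claw": 2}, {"tx": -1.03, "ty": 0.1, "tz": -0.24, "yaw": 0, "claw": 2}, {"tx": -1.01, "ty": 0.1, "tz": -0.31, "yaw": 0, "claw": 2}, {"tx": -0.99, "ty": 0.1, "tz": -0.37, "yaw": 0, "claw": 2}, {"tx": -0.97, "ty": 0.09, "tz": -0.43, "yaw": 0, "claw": 2}, {"tx": -0.94, "ty": 0.09, "tz": -0.49, "yaw": 0, "claw": 2}, {"tx": -0.9, "ty": 0.09, "tz": -0.55, "yaw": 0, "claw": 2}, {"tx": -0.87, "ty": 0.08, "tz": -0.61, "yaw": 0, "claw": 2}, {"tx": -0.83, "ty": 0.08, "tz": -0.66, "yaw": 0, "claw": 2}, {"tx": 0, "ty": 0, "tz": 0, "yaw": 0, "claw": 2}])

```text
time_s: 4.8
position: [0.471, -0.1592, 0.1882]
tool_rot: [[0.096, 0.995, 0.011], [0.995, -0.096, -0.004], [-0.003, 0.011, -1.0]]
ft_force: [10.3, 1.3, 7.8]
grip_width: 0.023
gripper_force: 22.6
```

servo_tool(steps=[{"tx": -0.25, "ty": 0.02, "tz": -0.2, "yaw": 0, "claw": 2}, {"tx": -0.15, "ty": 0.02, "tz": -0.13, "yaw": 0, "claw": 2}, {"tx": 0, "ty": 0, "tz": 0, "yaw": 0, "claw": 2}])

```text
time_s: 5.1
position: [0.4678, -0.1589, 0.1854]
tool_rot: [[0.096, 0.995, 0.012], [0.995, -0.096, -0.004], [-0.003, 0.012, -1.0]]
ft_force: [11.1, 0.7, 7.0]
grip_width: 0.0238
gripper_force: 22.8
```

servo_tool(steps=[{"tx": -0.2, "ty": 0.02, "tz": -0.18, "yaw": 0, "claw": 2}, {"tx": -0.2, "ty": 0.02, "tz": -0.18, "yaw": 0, "claw": 2}, {"tx": 0, "ty": 0, "tz": 0, "yaw": 0, "claw": 2}])

```text
time_s: 5.4
position: [0.4672, -0.1589, 0.1847]
tool_rot: [[0.096, 0.995, 0.023], [0.995, -0.096, -0.007], [-0.005, 0.023, -1.0]]
ft_force: [21.0, 7.4, 23.9]
grip_width: 0.0232
gripper_force: 24.3
```

```bash
python3 - <<'E'
from h import *
p,d=env.get_image("scene");cv2.imwrite("pics/lev.png",cv2.resize(p[160:320,200:380],(720,640)[:2] if 0 else (675,600),interpolation=2)[:,:,::-1])
E
```

```text
(no output)
```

View pics/lev.png

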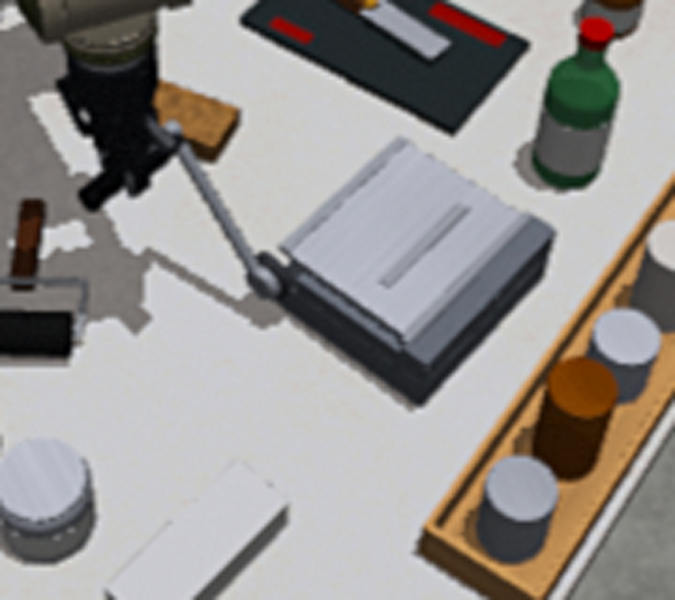

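The picture shows the bar in the jaws with the lever laid over toward the robot. The force jumped from 13 N to 33 N, so the lever is at its stop. I hold it there.

servo_tool(steps=[{"tx": 0, "ty": 0, "tz": 0, "yaw": 0, "claw": 2}, {"tx": 0, "ty": 0, "tz": 0, "yaw": 0, "claw": 2}, {"tx": 0, "ty": 0, "tz": 0, "yaw": 0, "claw": 2}, {"tx": 0, "ty": 0, "tz": 0, "yaw": 0, "claw": 2}, {"tx": 0, "ty": 0, "tz": 0, "yaw": 0, "claw": 2}, {"tx": 0, "ty": 0, "tz": 0, "yaw": 0, "claw": 2}, {"tx": 0, "ty": 0, "tz": 0, "yaw": 0, "claw": 2}, {"tx": 0, "ty": 0, "tz": 0, "yaw": 0, "claw": 2}, {"tx": 0, "ty": 0, "tz": 0, "yaw": 0, "claw": 2}, {"tx": 0, "ty": 0, "tz": 0, "yaw": 0, "claw": 2}, {"tx": 0, "ty": 0, "tz": 0, "yaw": 0, "claw": 2}, {"tx": 0, "ty": 0, "tz": 0, "yaw": 0, "claw": 2}])

```text
time_s: 6.65
position: [0.4671, -0.1589, 0.1847]
tool_rot: [[0.095, 0.995, 0.022], [0.995, -0.095, -0.007], [-0.005, 0.023, -1.0]]
ft_force: [19.7, 6.0, 23.1]
grip_width: 0.0235
gripper_force: 24.4
```

servo_tool(steps=[{"tx": 0.4, "ty": -0.04, "tz": 0.35, "yaw": 0, "claw": 2}, {"tx": 0.4, "ty": -0.04, "tz": 0.34, "yaw": 0, "claw": 2}, {"tx": 0.41, "ty": -0.04, "tz": 0.33, "yaw": 0, "claw": 2}, {"tx": 0.42, "ty": -0.04, "tz": 0.33, "yaw": 0, "claw": 2}, {"tx": 0.87, "ty": -0.08, "tz": 0.61, "yaw": 0, "claw": 2}, {"tx": 0.9, "ty": -0.09, "tz": 0.55, "yaw": 0, "claw": 2}, {"tx": 0.94, "ty": -0.09, "tz": 0.49, "yaw": 0, "claw": 2}, {"tx": 0.97, "ty": -0.09, "tz": 0.43, "yaw": 0, "claw": 2}, {"tx": 0.99, "ty": -0.1, "tz": 0.37, "yaw": 0, "claw": 2}, {"tx": 1.01, "ty": -0.1, "tz": 0.31, "yaw": 0, "claw": 2}, {"tx": 1.03, "ty": -0.1, "tz": 0.24, "yaw": 0, "claw": 2}, {"tx": 1.04, "ty": -0.1, "tz": 0.18, "yaw": 0, "claw": 2}, {"tx": 1.05, "ty": -0.1, "tz": 0.11, "yaw": 0, "claw": 2}, {"tx": 1.06, "ty": -0.1, "tz": 0.05, "yaw": 0, "claw": 2}, {"tx": 1.06, "ty": -0.1, "tz": -0.02, "yaw": 0, "claw": 2}, {"tx": 1.05, "ty": -0.1, "tz": -0.09, "yaw": 0, "claw": 2}, {"tx": 1.05, "ty": -0.1, "tz": -0.15, "yaw": 0, "claw": 2}, {"tx": 1.04, "ty": -0.1, "tz": -0.22, "yaw": 0, "claw": 2}, {"tx": 1.02, "ty": -0.1, "tz": -0.28, "yaw": 0, "claw": 2}, {"tx": 0, "ty": 0, "tz": 0, "yaw": 0, "claw": 2}])

```text
time_s: 8.65
position: [0.6274, -0.1738, 0.2188]
tool_rot: [[0.095, 0.995, -0.002], [0.995, -0.095, -0.0], [-0.001, -0.002, -1.0]]
ft_force: [-5.5, -1.1, 1.9]
grip_width: 0.0232
gripper_force: 21.8
```

servo_tool(steps=[{"tx": 0, "ty": 0, "tz": 0, "yaw": 0, "claw": 4}, {"tx": 0, "ty": 0, "tz": 0, "yaw": 0, "claw": 6}, {"tx": 0, "ty": 0, "tz": 0, "yaw": 0, "claw": 6}, {"tx": 0, "ty": 0, "tz": 0, "yaw": 0, "claw": 6}, {"tx": 0, "ty": 0, "tz": 2.5, "yaw": 0, "claw": 6}, {"tx": 0, "ty": 0, "tz": 3, "yaw": 0, "claw": 6}, {"tx": 0, "ty": 0, "tz": 3, "yaw": 0, "claw": 6}, {"tx": -1.7, "ty": 3.83, "tz": 0, "yaw": 7.28, "claw": 6}, {"tx": -1.7, "ty": 3.83, "tz": 0, "yaw": 7.28, "claw": 6}, {"tx": -1.7, "ty": 3.83, "tz": 0, "yaw": 7.28, "claw": 6}, {"tx": -1.7, "ty": 3.83, "tz": 0, "yaw": 7.28, "claw": 6}, {"tx": -1.7, "ty": 3.83, "tz": 0, "yaw": 7.28, "claw": 6}, {"tx": -1.7, "ty": 3.83, "tz": 0, "yaw": 7.28, "claw": 6}, {"tx": -1.7, "ty": 3.83, "tz": 0, "yaw": 7.28, "claw": 6}, {"tx": -1.7, "ty": 3.83, "tz": 0, "yaw": 7.28, "claw": 6}, {"tx": -1.7, "ty": 3.83, "tz": 0, "yaw": 7.28, "claw": 6}, {"tx": -1.7, "ty": 3.83, "tz": 0, "yaw": 7.28, "claw": 6}, {"tx": -1.7, "ty": 3.83, "tz": 0, "yaw": 7.28, "claw": 6}, {"tx": -1.7, "ty": 3.83, "tz": 0, "yaw": 7.28, "claw": 6}])

```text
time_s: 10.55
position: [0.4226, 0.2875, 0.3036]
tool_rot: [[-0.991, 0.136, 0.001], [0.136, 0.991, 0.0], [-0.001, 0.0, -1.0]]
ft_force: [0.6, -0.6, -0.6]
grip_width: 0.0602
gripper_force: 0.0
```

```bash
python3 - <<'E'
from h import *
for n in("top","scene"):
    p,d=env.get_image(n);P=cloud(n,d)
    X,Y,Z=P[...,0],P[...,1],P[...,2]
    m=(Z>.19)&(Z<.235)&(X>.45)&(X<.7)&(Y<-.1)&(Y>-.24);print(n,rect(P[m][:,:2]),m.sum())
s=env.observe();print(s["position"],np.degrees(np.arctan2(*s["tool_rot"][1::-1,1])),s["q"],s["grip_width"])
E
```

```text
top (array([ 629.1, -166. ]), array([115.3,  26.5]), 86.6) 421
scene (array([ 630.9, -168.7]), array([113.7,  24. ]), 84.9) 263
[0.42142883 0.28938115 0.30360751] 82.38269400787998 [ 2.11585758e+01  1.58843356e+01  7.43745728e+01  6.18882379e-02
  8.97081311e+01 -6.12244162e+01] 0.05983719796221139
```

servo_tool(steps=[{"tx": 0.1, "ty": -0.35, "tz": -4.2, "yaw": 0, "claw": 6}, {"tx": 0, "ty": 0, "tz": -4.2, "yaw": 0, "claw": 6}, {"tx": 0, "ty": 0, "tz": -4.2, "yaw": 0, "claw": 6}, {"tx": 0, "ty": 0, "tz": -4.2, "yaw": 0, "claw": 6}, {"tx": 0, "ty": 0, "tz": -4.2, "yaw": 0, "claw": 6}, {"tx": 0, "ty": 0, "tz": -4, "yaw": 0, "claw": 6}, {"tx": 0, "ty": 0, "tz": -1.85, "yaw": 0, "claw": 6}, {"tx": 0, "ty": 0, "tz": 0, "yaw": 0, "claw": 6}, {"tx": 0, "ty": 0, "tz": 0, "yaw": 0, "claw": 1}, {"tx": 0, "ty": 0, "tz": 0, "yaw": 0, "claw": 1}, {"tx": 0, "ty": 0, "tz": 0, "yaw": 0, "claw": 1}, {"tx": 0, "ty": 0, "tz": 0, "yaw": 0, "claw": 1}, {"tx": 0, "ty": 0, "tz": 0, "yaw": 0, "claw": 1}, {"tx": 0, "ty": 0, "tz": 0, "yaw": 0, "claw": 1}, {"tx": 0, "ty": 0, "tz": 0, "yaw": 0, "claw": 1}], newtons=100)

```text
time_s: 12.15
position: [0.4254, 0.2827, 0.0367]
tool_rot: [[-0.99, 0.141, 0.003], [0.141, 0.99, 0.001], [-0.003, 0.002, -1.0]]
ft_force: [-1.3, -0.9, 6.6]
grip_width: 0.0239
gripper_force: 98.7
```

servo_tool(steps=[{"tx": 0, "ty": 0, "tz": 2, "yaw": 0, "claw": 1}, {"tx": 0, "ty": 0, "tz": 3, "yaw": 0, "claw": 1}, {"tx": 0, "ty": 0, "tz": 3, "yaw": 0, "claw": 1}, {"tx": 0, "ty": -3, "tz": 2, "yaw": 0.27, "claw": 1}, {"tx": 0, "ty": -3, "tz": 0, "yaw": 0.27, "claw": 1}, {"tx": 0, "ty": -3, "tz": 0, "yaw": 0.27, "claw": 1}, {"tx": 0, "ty": -3, "tz": 0, "yaw": 0.27, "claw": 1}, {"tx": 0, "ty": -3, "tz": 0, "yaw": 0.27, "claw": 1}, {"tx": 0, "ty": -3, "tz": 0, "yaw": 0.27, "claw": 1}, {"tx": 0, "ty": -3, "tz": 0, "yaw": 0.27, "claw": 1}, {"tx": 0, "ty": -3, "tz": 0, "yaw": 0.27, "claw": 1}, {"tx": 0, "ty": 0, "tz": 0, "yaw": 0.54, "claw": 1}, {"tx": 0, "ty": 0, "tz": 0, "yaw": 0, "claw": 1}, {"tx": 0, "ty": 0, "tz": 0, "yaw": 0, "claw": 1}])

```text
time_s: 13.55
position: [0.4245, 0.0431, 0.1353]
tool_rot: [[-0.996, 0.094, 0.001], [0.094, 0.996, 0.0], [-0.001, 0.0, -1.0]]
ft_force: [-0.2, 0.9, -0.9]
grip_width: 0.0237
gripper_force: 98.5
```

```bash
python3 - <<'E'
from h import *
s=env.observe();t=s["position"];print(t,np.degrees(np.arctan2(*s["tool_rot"][1::-1,1])),s["ft_force"])
for n in("top","scene"):
    p,d=env.get_image(n);P=cloud(n,d);X,Y,Z=P[...,0],P[...,1],P[...,2]
    hsv=cv2.cvtColor(p,cv2.COLOR_RGB2HSV)
    m=(Z>.085)&(Z<.15)&(X>t[0]+.045)&(X<.65)&(abs(Y-t[1])<.06)&(hsv[...,1]<70)
    q=P[m];print(n,rect(q[:,:2]),m.sum())
    for a in np.arange(.45,.6,.015):
        k=q[(q[:,0]>=a)&(q[:,0]<a+.015)]
        if len(k)>3: print(round(a,3),np.round(np.median(k,0),4),end=' ')
    print()
    if n=="scene": cv2.imwrite("pics/kn.png",cv2.resize(p[130:290,190:370],(675,600),interpolation=2)[:,:,::-1])
E
```

```text
[0.42453972 0.04308946 0.13527083] 84.61975797132004 [-0.20446442  0.90846614 -0.85110825]
top (array([563.9,  33.4]), array([ 66.2, 172.5]), 76.0) 306
0.465 [0.4793 0.0326 0.1252] 0.48 [0.4878 0.0368 0.1253] 0.495 [0.5019 0.0367 0.1248] 0.51 [0.5161 0.0339 0.1257] 0.525 [0.5329 0.0325 0.1256] 0.54 [0.5444 0.031  0.1247] 0.585 [0.5955 0.0039 0.0857] 
scene (array([546.3,  21.4]), array([146.6,  93.5]), 11.6) 168
0.465 [0.4743 0.037  0.1246] 0.48 [0.4868 0.035  0.125 ] 0.495 [0.5028 0.0338 0.1248] 0.51 [0.5174 0.0328 0.1253] 0.525 [0.5324 0.0295 0.1244] 0.54 [0.5458 0.0301 0.1243]
```

View pics/kn.png

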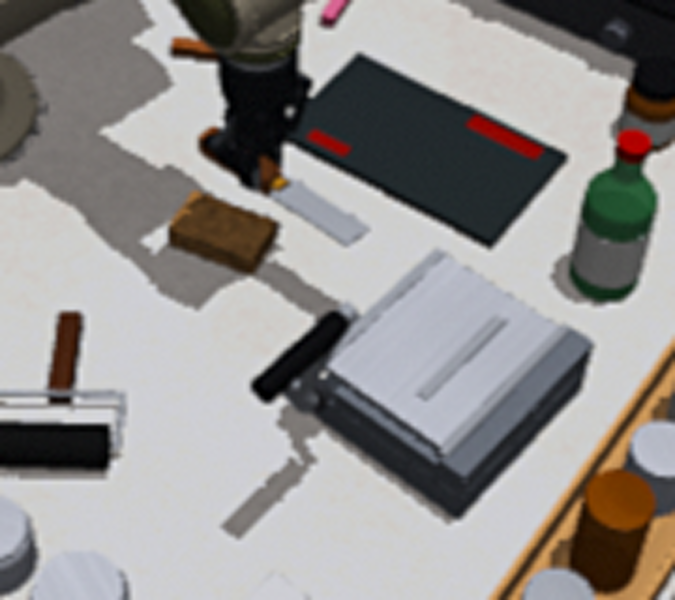

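The knife is level in the hand, with the blade top 10 mm below the TCP and the tip at (551, 31) mm, about 43 mm short of the lip. I lower it to slot height and insert.

servo_tool(steps=[{"tx": 0, "ty": 0, "tz": -2.2, "yaw": 0, "claw": 1}, {"tx": 0, "ty": 0, "tz": -2.2, "yaw": 0, "claw": 1}, {"tx": 0, "ty": 0, "tz": -2.25, "yaw": 0, "claw": 1}, {"tx": 1.4, "ty": -0.13, "tz": 0, "yaw": 0, "claw": 1}, {"tx": 1.4, "ty": -0.13, "tz": 0, "yaw": 0, "claw": 1}, {"tx": 0.8, "ty": -0.07, "tz": 0, "yaw": 0, "claw": 1}, {"tx": 0.6, "ty": -0.06, "tz": 0, "yaw": 0, "claw": 1}, {"tx": 0.6, "ty": -0.06, "tz": 0, "yaw": 0, "claw": 1}, {"tx": 0.6, "ty": -0.06, "tz": 0, "yaw": 0, "claw": 1}, {"tx": 0.6, "ty": -0.06, "tz": 0, "yaw": 0, "claw": 1}, {"tx": 0.6, "ty": -0.06, "tz": 0, "yaw": 0, "claw": 1}, {"tx": 0, "ty": 0, "tz": 0, "yaw": 0, "claw": 1}])

```text
time_s: 14.85
position: [0.4913, 0.0361, 0.0684]
tool_rot: [[-0.996, 0.094, 0.001], [0.094, 0.996, -0.0], [-0.001, -0.0, -1.0]]
ft_force: [0.4, -0.2, -1.5]
grip_width: 0.0241
gripper_force: 98.4
```

```bash
python3 - <<'E'
import numpy as np
from rig import env
s=env.observe();print(s["position"],s["ft_force"])
# path of tip top corner, cm; th 0..1.5 in 30 rows
th=np.linspace(0,1.5,31);r=12.6
x=-r*np.cos(th)-.4*np.sin(th);z=r*np.sin(th)-.4*np.cos(th)
d=np.radians(-5.3)
print(np.round(np.diff(np.c_[x*np.cos(d),x*np.sin(d),z],axis=0),2).tolist())
E
```

```text
[0.49133781 0.03605046 0.06837469] [ 0.36090657 -0.24998792 -1.47231129]
[[-0.0, 0.0, 0.63], [0.03, -0.0, 0.63], [0.06, -0.01, 0.63], [0.09, -0.01, 0.62], [0.12, -0.01, 0.62], [0.15, -0.01, 0.61], [0.18, -0.02, 0.6], [0.21, -0.02, 0.59], [0.24, -0.02, 0.58], [0.27, -0.02, 0.57], [0.3, -0.03, 0.56], [0.32, -0.03, 0.54], [0.35, -0.03, 0.52], [0.38, -0.03, 0.5], [0.4, -0.04, 0.48], [0.42, -0.04, 0.46], [0.45, -0.04, 0.44], [0.47, -0.04, 0.42], [0.49, -0.05, 0.4], [0.51, -0.05, 0.37], [0.53, -0.05, 0.34], [0.54, -0.05, 0.32], [0.56, -0.05, 0.29], [0.57, -0.05, 0.26], [0.58, -0.05, 0.23], [0.59, -0.06, 0.2], [0.6, -0.06, 0.17], [0.61, -0.06, 0.14], [0.62, -0.06, 0.11], [0.62, -0.06, 0.08]]
```

No contact on the way in. First I raise 13 mm to meet the cover, then follow its arc.

servo_tool(steps=[{"tx": 0, "ty": 0, "tz": 0.5, "yaw": 0, "claw": 1}, {"tx": 0, "ty": 0, "tz": 0.5, "yaw": 0, "claw": 1}, {"tx": 0, "ty": 0, "tz": 0.3, "yaw": 0, "claw": 1}, {"tx": 0, "ty": 0, "tz": 0.63, "yaw": 0, "claw": 1}, {"tx": 0.03, "ty": 0, "tz": 0.63, "yaw": 0, "claw": 1}, {"tx": 0.06, "ty": -0.01, "tz": 0.63, "yaw": 0, "claw": 1}, {"tx": 0.09, "ty": -0.01, "tz": 0.62, "yaw": 0, "claw": 1}, {"tx": 0.12, "ty": -0.01, "tz": 0.62, "yaw": 0, "claw": 1}, {"tx": 0.15, "ty": -0.01, "tz": 0.61, "yaw": 0, "claw": 1}, {"tx": 0.18, "ty": -0.02, "tz": 0.6, "yaw": 0, "claw": 1}])

```text
time_s: 15.85
position: [0.4968, 0.0356, 0.1252]
tool_rot: [[-0.996, 0.094, -0.0], [0.094, 0.996, 0.0], [0.0, 0.0, -1.0]]
ft_force: [-2.4, 0.3, -3.1]
grip_width: 0.0242
gripper_force: 98.3
```

```bash
python3 - <<'E'
from h import *
s=env.observe();print(s["position"],s["ft_force"])
p,d=env.get_image("scene");cv2.imwrite("pics/lift.png",cv2.resize(p[130:290,210:390],(675,600),interpolation=2)[:,:,::-1])
E
```

```text
[0.49684586 0.03562907 0.12520694] [-2.35427678  0.25408842 -3.14856649]
```

View pics/lift.png

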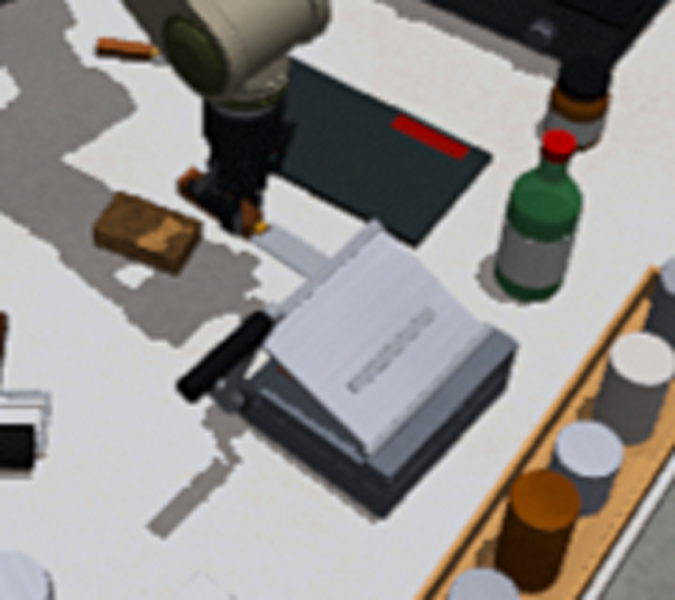

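The blade is under the cover, which is lifting cleanly to about 0.35 rad, and the hand is well clear. I continue along the arc.

servo_tool(steps=[{"tx": 0.21, "ty": -0.02, "tz": 0.59, "yaw": 0, "claw": 1}, {"tx": 0.24, "ty": -0.02, "tz": 0.58, "yaw": 0, "claw": 1}, {"tx": 0.27, "ty": -0.02, "tz": 0.57, "yaw": 0, "claw": 1}, {"tx": 0.3, "ty": -0.03, "tz": 0.56, "yaw": 0, "claw": 1}, {"tx": 0.32, "ty": -0.03, "tz": 0.54, "yaw": 0, "claw": 1}, {"tx": 0.35, "ty": -0.03, "tz": 0.52, "yaw": 0, "claw": 1}, {"tx": 0.38, "ty": -0.03, "tz": 0.5, "yaw": 0, "claw": 1}, {"tx": 0.4, "ty": -0.04, "tz": 0.48, "yaw": 0, "claw": 1}, {"tx": 0.42, "ty": -0.04, "tz": 0.46, "yaw": 0, "claw": 1}, {"tx": 0.45, "ty": -0.04, "tz": 0.44, "yaw": 0, "claw": 1}, {"tx": 0.47, "ty": -0.04, "tz": 0.42, "yaw": 0, "claw": 1}, {"tx": 0.49, "ty": -0.05, "tz": 0.4, "yaw": 0, "claw": 1}, {"tx": 0.51, "ty": -0.05, "tz": 0.37, "yaw": 0, "claw": 1}, {"tx": 0.53, "ty": -0.05, "tz": 0.34, "yaw": 0, "claw": 1}, {"tx": 0.54, "ty": -0.05, "tz": 0.32, "yaw": 0, "claw": 1}, {"tx": 0.56, "ty": -0.05, "tz": 0.29, "yaw": 0, "claw": 1}])

```text
time_s: 17.5
position: [0.5618, 0.0296, 0.1988]
tool_rot: [[-0.996, 0.094, 0.0], [0.094, 0.996, -0.0], [-0.0, -0.0, -1.0]]
ft_force: [-2.2, -1.1, -1.5]
grip_width: 0.024
gripper_force: 98.4
```

servo_tool(steps=[{"tx": 0.58, "ty": -0.05, "tz": 0.2, "yaw": 0, "claw": 1}, {"tx": 0.59, "ty": -0.05, "tz": 0.15, "yaw": 0, "claw": 1}, {"tx": 0.6, "ty": -0.05, "tz": 0.1, "yaw": 0, "claw": 1}, {"tx": 0.6, "ty": -0.06, "tz": 0.05, "yaw": 0, "claw": 1}, {"tx": 0.6, "ty": -0.06, "tz": 0, "yaw": 0, "claw": 1}, {"tx": 0.6, "ty": -0.06, "tz": 0, "yaw": 0, "claw": 1}, {"tx": 0.6, "ty": -0.06, "tz": 0, "yaw": 0, "claw": 1}, {"tx": 0.4, "ty": -0.04, "tz": 0, "yaw": 0, "claw": 1}, {"tx": 0, "ty": 0, "tz": 0, "yaw": 0, "claw": 1}, {"tx": 0, "ty": 0, "tz": 0, "yaw": 0, "claw": 1}, {"tx": 0, "ty": 0, "tz": 0, "yaw": 0, "claw": 1}])

```text
time_s: 18.6
position: [0.6069, 0.0254, 0.2036]
tool_rot: [[-0.996, 0.094, 0.0], [0.094, 0.996, -0.0], [-0.0, -0.0, -1.0]]
ft_force: [0.5, -0.1, -1.6]
grip_width: 0.0238
gripper_force: 98.4
```

```bash
python3 - <<'E'
from h import *
s=env.observe();print(s["position"],s["ft_force"])
p,d=env.get_image("scene");cv2.imwrite("pics/up.png",cv2.resize(p[130:290,210:390],(675,600),interpolation=2)[:,:,::-1])
E
```

```text
[0.60689541 0.02542695 0.20356347] [ 0.4771562  -0.07049308 -1.55454139]
```

View pics/up.png

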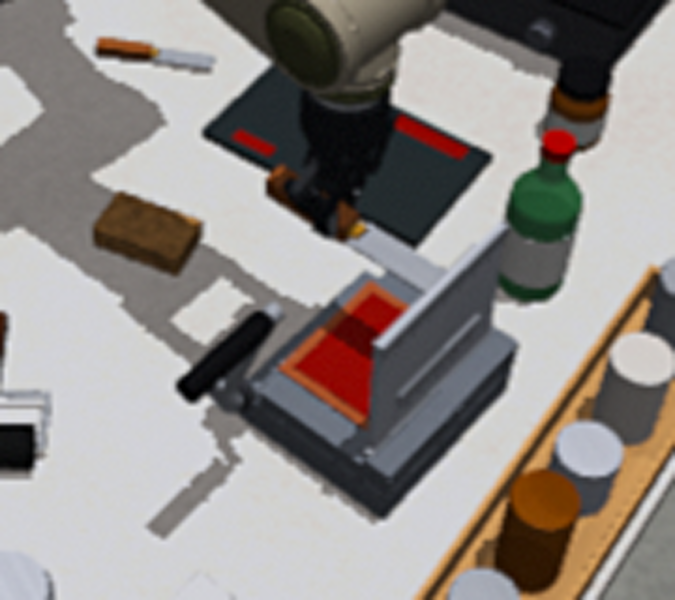

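The cover stands upright. I withdraw the blade straight back and carry the knife to the slab.

servo_tool(steps=[{"tx": -1.5, "ty": 0.14, "tz": 0, "yaw": 0, "claw": 1}, {"tx": -3, "ty": 0.28, "tz": 0, "yaw": 0, "claw": 1}, {"tx": -3.5, "ty": 0.33, "tz": 0, "yaw": 0, "claw": 1}, {"tx": -3.5, "ty": 0.33, "tz": 0, "yaw": 0, "claw": 1}, {"tx": -0.8, "ty": 3.05, "tz": 0, "yaw": -0.35, "claw": 1}, {"tx": -0.8, "ty": 3.05, "tz": 0, "yaw": -0.35, "claw": 1}, {"tx": -0.8, "ty": 3.05, "tz": 0, "yaw": -0.35, "claw": 1}, {"tx": -0.8, "ty": 3.05, "tz": 0, "yaw": -0.35, "claw": 1}, {"tx": -0.8, "ty": 3.05, "tz": 0, "yaw": -0.35, "claw": 1}, {"tx": -0.8, "ty": 3.05, "tz": 0, "yaw": -0.35, "claw": 1}, {"tx": -0.8, "ty": 3.05, "tz": 0, "yaw": -0.35, "claw": 1}, {"tx": -0.8, "ty": 3.05, "tz": 0, "yaw": -0.25, "claw": 1}, {"tx": 0, "ty": 0, "tz": -3, "yaw": 0, "claw": 1}, {"tx": 0, "ty": 0, "tz": -4, "yaw": 0, "claw": 1}, {"tx": 0, "ty": 0, "tz": -4, "yaw": 0, "claw": 1}, {"tx": 0, "ty": 0, "tz": -2.5, "yaw": 0, "claw": 1}, {"tx": 0, "ty": 0, "tz": -1.5, "yaw": 0, "claw": 1}, {"tx": 0, "ty": 0, "tz": 0, "yaw": 0, "claw": 1}, {"tx": 0, "ty": 0, "tz": 0, "yaw": 0, "claw": 1}])

```text
time_s: 20.55
position: [0.4283, 0.2803, 0.0541]
tool_rot: [[-0.99, 0.141, 0.001], [0.141, 0.99, 0.0], [-0.001, 0.0, -1.0]]
ft_force: [-0.0, 1.2, -0.1]
grip_width: 0.0242
gripper_force: 98.6
```

```bash
python3 - <<'E'
from h import *
s=env.observe();t=s["position"];print(t,s["ft_force"])
for n in("top","scene"):
    p,d=env.get_image(n);P=cloud(n,d);X,Y,Z=P[...,0],P[...,1],P[...,2]
    hsv=cv2.cvtColor(p,cv2.COLOR_RGB2HSV)
    m=(Z>.02)&(Z<.08)&(X>t[0]+.045)&(X<.6)&(abs(Y-t[1]+.01)<.05)&(hsv[...,1]<70)&(hsv[...,2]>80)
    q=P[m];print(n,m.sum(), np.polyfit(q[:,0]-t[0],q[:,2],1),np.percentile(q[:,0],98))
E
```

```text
[0.42826677 0.28032278 0.05410557] [-0.03167568  1.24360415 -0.0610163 ]
top 260 [-0.00013047  0.04405174] 0.5507394235334337
scene 124 [0.00583408 0.04323001] 0.5535122808932887
```

The knife is still level, so I lower it 17 mm and release.

servo_tool(steps=[{"tx": 0, "ty": 0, "tz": -0.8, "yaw": 0, "claw": 1}, {"tx": 0, "ty": 0, "tz": -0.5, "yaw": 0, "claw": 1}, {"tx": 0, "ty": 0, "tz": -0.4, "yaw": 0, "claw": 1}, {"tx": 0, "ty": 0, "tz": 0, "yaw": 0, "claw": 1}, {"tx": 0, "ty": 0, "tz": 0, "yaw": 0, "claw": 2.8}, {"tx": 0, "ty": 0, "tz": 0, "yaw": 0, "claw": 4}, {"tx": 0, "ty": 0, "tz": 0, "yaw": 0, "claw": 6}, {"tx": 0, "ty": 0, "tz": 0, "yaw": 0, "claw": 6}, {"tx": 0, "ty": 0, "tz": 0, "yaw": 0, "claw": 6}, {"tx": 0, "ty": 0, "tz": 3, "yaw": 0, "claw": 6}, {"tx": 0, "ty": 0, "tz": 4, "yaw": 0, "claw": 6}, {"tx": 0, "ty": 0, "tz": 4, "yaw": 0, "claw": 6}, {"tx": -2, "ty": 2, "tz": 4, "yaw": 0, "claw": 6}, {"tx": -3, "ty": 3, "tz": 2, "yaw": 0, "claw": 6}, {"tx": -3, "ty": 3, "tz": 0, "yaw": 0, "claw": 6}, {"tx": -3, "ty": 3, "tz": 0, "yaw": 0, "claw": 6}, {"tx": 0, "ty": 0, "tz": 0, "yaw": 0, "claw": 6}, {"tx": 0, "ty": 0, "tz": 0, "yaw": 0, "claw": 6}])

```text
time_s: 22.45
position: [0.3174, 0.3906, 0.2065]
tool_rot: [[-0.99, 0.139, 0.0], [0.139, 0.99, -0.0], [-0.0, -0.0, -1.0]]
ft_force: [-0.0, 0.1, 0.2]
grip_width: 0.0601
gripper_force: 0.0
```

```bash
python3 - <<'E'
from h import *
s=env.observe();print(s["position"],s["ft_force"],s["grip_width"])
p,d=env.get_image("scene");cv2.imwrite("pics/end.png",cv2.resize(p[100:320,170:420],(680,598),interpolation=2)[:,:,::-1])
P=cloud("scene",d);X,Y,Z=P[...,0],P[...,1],P[...,2]
m=(Z>.1)&(Z<.25)&(X>.65)&(X<.85)&(abs(Y)<.1);print("cover",rect(P[m][:,:2]),np.nanmax(Z[m]))
hsv=cv2.cvtColor(p,cv2.COLOR_RGB2HSV)
m=(Z>.02)&(Z<.05)&(X>.47)&(X<.6)&(abs(Y-.27)<.05)&(hsv[...,1]<70)&(hsv[...,2]>80);q=P[m];print(m.sum(),np.polyfit(q[:,0],q[:,2],1),q.mean(0))
E
```

```text
[0.31743378 0.39055643 0.20650495] [-0.04904039  0.14316717  0.15654463] 0.060055741803706805
cover (array([739.1,  -9.1]), array([182.6,  16.8]), 84.4) 0.22999626635828307
119 [0.01430235 0.01835982] [0.51221707 0.26698436 0.02568573]
```

View pics/end.png

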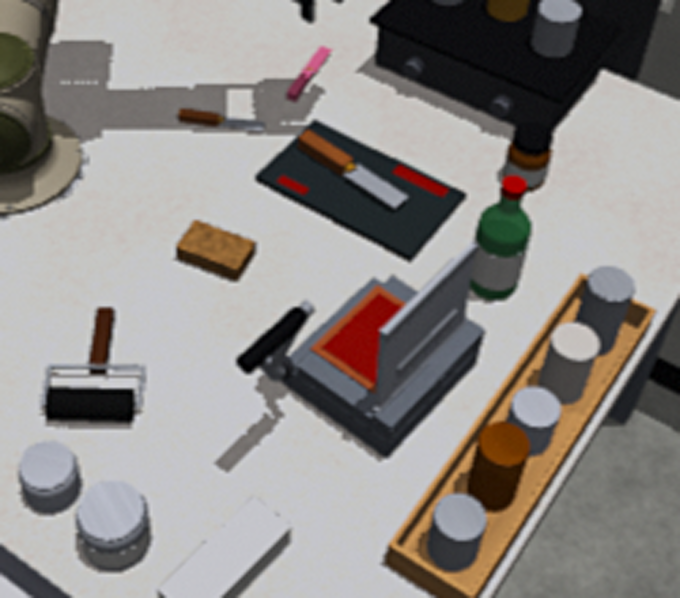

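The knife lies flat on the slab, the cover stands upright, the lever is at rest, and the bystanders haven't moved. I hand the job in.

```bash
python3 -c "
from rig import env
print(env.close_job())"
```

```text
the job is handed in; nothing more can be done
None
```

I handed the job in at about 22.5 s of the 72 s allowed, without seeing the verdict: lever pulled to its stop, held and eased back; cover lifted by the blade and standing upright; knife flat on the slab; nothing else visibly moved.

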